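Put the spice jars away in the rack

ROBOT

A 6-joint arm with a two-finger parallel gripper is mounted at the origin on a cart in front of the work surface, level with it; the furniture and walls round the work are solid. World frame = base frame: x ahead of the robot, y to its left, z up, the work surface at z = 0. Lengths are in m, angles in rad, forces in N, time in s.
With the tool pointing down it reaches from about 0.3 to 0.85 m from the base axis. Payload 4.2 kg.
Tool frame: the origin (TCP) lies where the fingers leave the gripper's body, on its centre line; the fingertips stand robot.tips_ahead ahead of it and the grasp point (between the pads) lies 60 mm ahead of it (robot.tips_ahead is the distance from the TCP to the fingertips, in m); y points along the fingers, z is the direction in which the jaws open and shut, and the axes are right-handed (so a half turn about y gives the same grasp; the last joint's range is limited). The gripper opens to 91 mm and grips with 3 to 60 N. Pads are 32 mm wide; open, the fingers measure 118 mm over their backs; the gripper's body (76 mm by 178 mm) begins 60 mm behind the grasp point.
Start: joints at [1.146, 0.32, 1.565, -0, 1.257, -0.02], TCP at [0.226, 0.529, 0.292] pointing down, gripper open.
Joint ranges: [-3.11, 3.11], [-0.84, 2.01], [0.21, 2.61], [-1.34, 4.49], [0.05, 2.63], [-2.56, 2.56]. Speed limits (rad/s): [2.57, 2.57, 3.14, 3.14, 3.14, 3.14].

INTERFACE

Orientations are given as a rotation vector (axis times angle).
In Python, from cell import robot, eyes, workorder gives the robot as it stands.
- The arm moves only by the shell command python3 -m pendant 'ROWS' [FORCE]. ROWS is text: rows parted by semicolons, each of 5 numbers parted by spaces: the closure in counts, from 0 (fully open) to 255 (shut), then the shift along the tool's x, y, z in mm, then the turn about the tool's y in degrees. In form: hand x y z twist; .... A call has 1 to 10 rows; each row is the pose to reach, as a shift and turn from the pose commanded when the call began, along the tool's axes at that moment; what a row does not reach only later rows make up. A row lasts 1/8 s, in which the tool goes at most 62.5 mm and 10.7 degrees, less where a joint would pass 70% of its speed; a pose out of reach is approached as far as the arm can. A call with a gripper value outside its range is refused whole. The fingers move at their own pace and stop on an object; FORCE is the grip in N (left out, the last holds). Time passes only in rows, so rows that repeat a pose let the fingers close. It gives the time, the measured TCP pose, the force and the opening at its end, in the units of the state.
- robot.get_obs(): the state, without advancing time (a new reading comes with each control period).
- eyes.read_camera(name): name is "scene" or "side" or "wrist"; returns a dict with "frame" (400x640x3 uint8, red, green, blue), "vertical_fov" (degrees; the focal length in pixels is half the picture's height over the tangent of half this angle, whatever the lens; pixels are square), "cx", "cy" (the principal point, pixels), "pose" (4x4, takes a point from camera to world coordinates). Camera axes: x right, y down, z forward; pixel columns grow to the right and rows downward; lengths in m; the calibration is good to about 2 mm. A picture is of the moment at which its call begins. There is no depth.
- workorder.finish_job(): hands the job in, once; it reports no verdict.
Trained networks look in a picture, given as the dict that the camera call returned (one of the last four; its "shot" number tells which), for a name from the list of things; names that differ only in an ending like _2 or _b are one class to them, and where a whole thing is asked for, a point or a joint stands for the part that bears it (a point fixed in the world has none). Each returns a list of dicts, best first, with "score" (0 to 1); they miss things now and then, are a little off and sometimes report something else, mostly with a low value. They report only what shows in the picture. A call takes as long as a camera call. They do not tell look-alikes from the thing itself.
- eyes.silhouettes(query, picture): "mask" (400x640 bool, what is visible of it) and "bbox" ([left, top, right, bottom] in pixels, round what is visible of it).
The state is a dict: "time_s": time; "joints": joint angles; "qvel": joint speeds; "tau": joint torques, N m; "tool_pos": TCP position; "tool_rot": TCP orientation; "ft_force": force on the tool from outside, world axes, zero at the start; "moment": the same for the moment, N m; "opening": finger opening in m.
Only numpy, scipy, OpenCV 4.12 (cv2) and the standard library are available. Lean on these libraries where they do the work, as an engineer would, in place of code of your own. Each camera call takes 0.05 s, during which the arm holds its last target.

TASK

Two red-capped spice jars have been left standing loose on the open worktop in front of you, and the wooden spice rack has two empty pockets beside the jar already in it. Put each of the two jars upright into an empty pocket of its own, lowering it well into the pocket before letting go. Leave the jar in the rack, the bigger grey-lidded jar, the garlic and everything farther back or to the side as they are.

Things in the scene. Friction and masses are not known exactly. Their poses are not given: they have to be found in the camera images.
- jar_a_center (a point): One of the two jars to put away: clear glass spice jar with a red cap and a reddish-brown label, round, standing upright, 106 high, body 42 in diameter, cap 45 in diameter (top 21 mm), 0.11 kg. The point is on its axis half-way up, 53 mm above its underside; z is the jar's axis.
- jar_b_center (a point): The other jar to put away, of the same shape: clear glass spice jar with a red cap and a reddish-brown label, round, standing upright, 106 high, body 42 in diameter, cap 45 in diameter (top 21 mm), 0.11 kg. The point is on its axis half-way up, 53 mm above its underside; z is the jar's axis.
- pocket_middle (a point): Middle pocket of the wooden rack, empty. The rack (81 x 227 x 55 high) is fixed to the worktop, turned up to 15 degrees; three square pockets 65 x 65, open at the top, in a row along its y axis, 73 apart, walls 8 thick. The point is the centre of the pocket's floor, 12 mm above the worktop, 43 mm below the rim; x points across the row away from the robot, y along the row to the left, z up.
- pocket_right (a point): The pocket at the right-hand end (-y) of the rack, empty. Point and axes as for pocket_middle: centre of the pocket's floor, 43 mm below the rim. Wall cabinets overhang the rear of the worktop: undersides about 0.6 m above it, fronts about 0.59 m ahead of the robot's base; so travel low (a carried jar's underside 0.13 to 0.2 m up clears all loose things).
- jar_c_center (a point): Third jar, already standing in the left-hand (+y) pocket of the rack, its top 118 mm above the worktop; to be left there. clear glass spice jar with a red cap and a reddish-brown label, round, standing upright, 106 high, body 42 in diameter, cap 45 in diameter (top 21 mm), 0.11 kg. The point is on its axis half-way up; z is its axis.
- big_jar_center (a point): Bigger round jar with a silver-grey lid and a yellowish-brown label, standing upright among the loose things, 110 high, 71 in diameter; to be left standing. The point is on its axis half-way up (55 mm above its underside); z is its axis.
- garlic_center (a point): Bulb of garlic, about 60 across and 58 high, lying among the loose things; to be left alone. The point is at its centre, 29 mm above its underside.
Not all that is in view belongs to the job. Leave any blue or turquoise look-alike of the part that bears jar_b_center alone. Leave any turquoise look-alike of the part that bears jar_a_center alone.

How it is judged:
By the outcome, as a careful person would: the job done as asked, in the order asked, and still so for the second after the job is handed in, with the robot touching nothing.
It also fails if it takes over 53 s, if anything falls off the work surface, if the arm or the gripper's body presses on something with over 40 N, if the wrist force passes 120 N, or if a joint passes its speed limit or range.

## Working session

There is one attempt and no reset: what is moved stays moved. The work goes in short steps, Python scripts to look and compute and a shell command to move; the robot and the scene stay as the last step left them, time stands still between calls to the robot, and variables do not carry over. Pictures are saved under pics/ and viewed, and the job is handed in when it is done.

```bash
ls; mkdir -p pics; python3 - <<'E'
from cell import robot, eyes, workorder
import cv2,numpy as np
o=robot.get_obs(); print(o, robot.tips_ahead)
for n in ["scene","side","wrist"]:
    p=eyes.read_camera(n); cv2.imwrite(f"pics/{n}0.png",p["frame"][:,:,::-1]); print(n,p["vertical_fov"],p["cx"],p["cy"],np.round(p["pose"],3).tolist(),p.keys())
E
```

```text
pics
{'time_s': 0.0, 'joints': array([ 1.14599457e+00,  3.20308548e-01,  1.56566319e+00, -1.79174416e-05,
        1.25736986e+00, -2.00223905e-02]), 'qvel': array([-7.62054503e-04, -1.44071790e-03, -1.87557012e-04, -7.26021638e-04,
       -1.80269594e-05, -3.07491192e-04]), 'tau': array([ 2.44275807e-04, -4.12473679e+01, -2.31967413e+01,  7.27327424e-02,
        4.59038280e-02, -1.38846676e-04]), 'tool_pos': array([0.22631364, 0.52820525, 0.29141674]), 'tool_rot': array([-1.5490899 ,  0.31788192, -0.31729864]), 'ft_force': array([-0.35935497,  0.051157  ,  0.9480988 ]), 'moment': array([ 0.08924697,  0.02251711, -0.0410075 ]), 'opening': 0.09118262162446167} 0.0783
scene 55.432855457094114 315.21455110819664 191.48778855233454 [[0.856, -0.395, 0.334, 0.108], [-0.517, -0.669, 0.534, -0.575], [0.012, -0.63, -0.777, 0.871], [0.0, 0.0, 0.0, 1.0]] dict_keys(['frame', 'vertical_fov', 'cx', 'cy', 'pose', 'shot'])
side 48.84936380380388 319.3788051743444 199.33516522581215 [[1.0, 0.025, -0.002, 0.477], [0.018, -0.681, 0.732, -1.022], [0.017, -0.732, -0.681, 0.998], [0.0, 0.0, 0.0, 1.0]] dict_keys(['frame', 'vertical_fov', 'cx', 'cy', 'pose', 'shot'])
wrist 67.58169033034353 322.58947053486645 198.86291382229933 [[0.394, 0.891, 0.224, 0.164], [0.919, -0.382, -0.098, 0.555], [-0.001, 0.245, -0.97, 0.384], [0.0, 0.0, 0.0, 1.0]] dict_keys(['frame', 'vertical_fov', 'cx', 'cy', 'pose', 'shot'])
```

View pics/scene0.png

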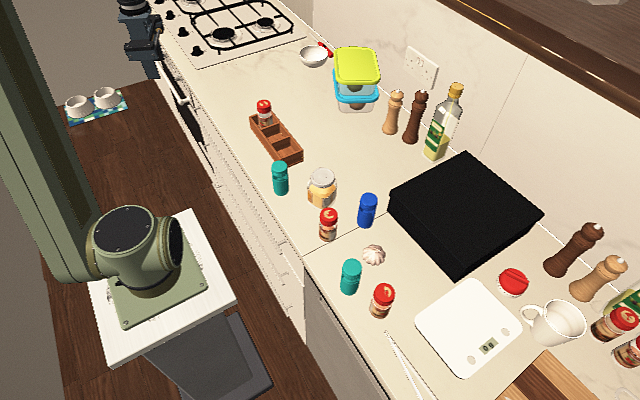

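View pics/side0.png

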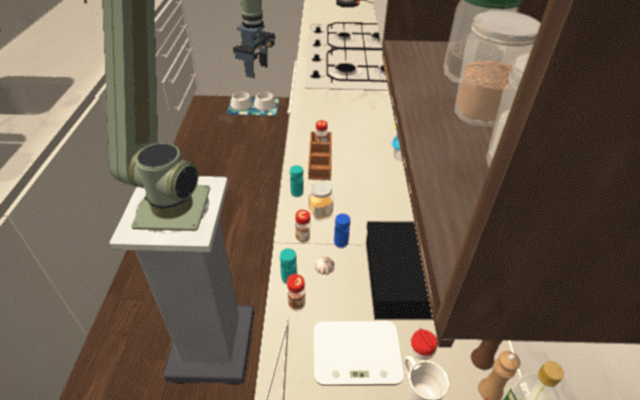

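View pics/wrist0.png

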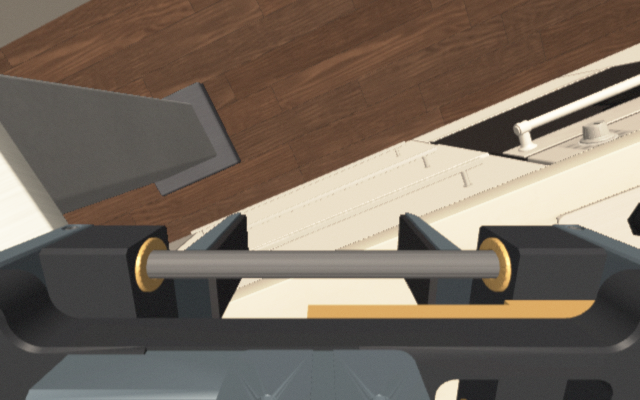

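```bash
cat > h.py <<'E'
from cell import robot, eyes, workorder
import cv2,numpy as np
from scipy.optimize import least_squares
def K(p):
    f=200/np.tan(np.radians(p["vertical_fov"])/2); return f
def proj(p,X):
    X=np.atleast_2d(X); T=np.linalg.inv(p["pose"]); c=X@T[:3,:3].T+T[:3,3]; f=K(p)
    return np.c_[p["cx"]+f*c[:,0]/c[:,2],p["cy"]+f*c[:,1]/c[:,2]]
def ray(p,u,v,z):
    d=p["pose"][:3,:3]@np.array([(u-p["cx"])/K(p),(v-p["cy"])/K(p),1]); o=p["pose"][:3,3]
    return o+d*(z-o[2])/d[2]
def cyl(x,y,z0,parts):
    t=np.linspace(0,2*np.pi,48); out=[]
    for r,a,b in parts:
        for z in (a,b): out.append(np.c_[x+r*np.cos(t),y+r*np.sin(t),0*t+z0+z])
    return np.vstack(out)
JAR=[(.021,0,.085),(.0225,.085,.106)]
BIG=[(.0355,0,.110)]
def bb(p,X):
    q=proj(p,X); return np.r_[q.min(0),q.max(0)]
E
python3 - <<'E'
from h import *
ps={n:eyes.read_camera(n) for n in ("scene","side")}
for q in ("jar_a_center","big_jar_center","garlic_center","pocket_middle"):
  for n,p in ps.items():
    for d in eyes.silhouettes(q,p):
      b=d["bbox"]; u=(b[0]+b[2])/2;v=(b[1]+b[3])/2
      m=d["mask"]; c=p["frame"][m].mean(0).astype(int)
      print(q,n,round(d["score"],2),np.round(b),np.round(ray(p,u,v,.053),3),c)
for n,p in ps.items():
    x0,y0=(235,85) if n=="scene" else (280,100)
    im=p["frame"][y0:y0+100,x0:x0+100,::-1]
    cv2.imwrite(f"pics/{n}_z.png",cv2.resize(im,(600,600),interpolation=cv2.INTER_CUBIC))
import pickle
pickle.dump(ps,open("ps.pkl","wb"))
print(robot.get_obs()["time_s"])
E
```

```text
jar_a_center scene 0.8 [319. 205. 338. 246.] [ 0.431 -0.127  0.053] [188 102  80]
jar_a_center scene 0.63 [275. 158. 292. 198.] [0.406 0.075 0.053] [ 44 138 124]
jar_a_center side 0.89 [297. 210. 311. 241.] [ 0.431 -0.121  0.053] [176 118  95]
jar_a_center side 0.63 [290. 166. 308. 200.] [0.406 0.069 0.053] [ 58 133 119]
big_jar_center scene 0.88 [306. 168. 337. 210.] [ 0.479 -0.015  0.053] [213 189 151]
big_jar_center scene 0.55 [257.  97. 273. 130.] [0.488 0.357 0.053] [174  97  75]
big_jar_center side 0.7 [309. 180. 335. 221.] [ 0.483 -0.012  0.053] [202 176 139]
garlic_center scene 0.75 [362. 244. 387. 266.] [ 0.481 -0.257  0.053] [216 193 173]
garlic_center side 0.83 [312. 255. 334. 276.] [ 0.49  -0.27   0.053] [200 174 152]
pocket_middle scene 0.95 [246. 112. 304. 166.] [0.461 0.23  0.053] [143  86  53]
pocket_middle side 0.83 [306. 134. 333. 178.] [0.472 0.216 0.053] [133  88  58]
0.65
```

View pics/scene_z.png

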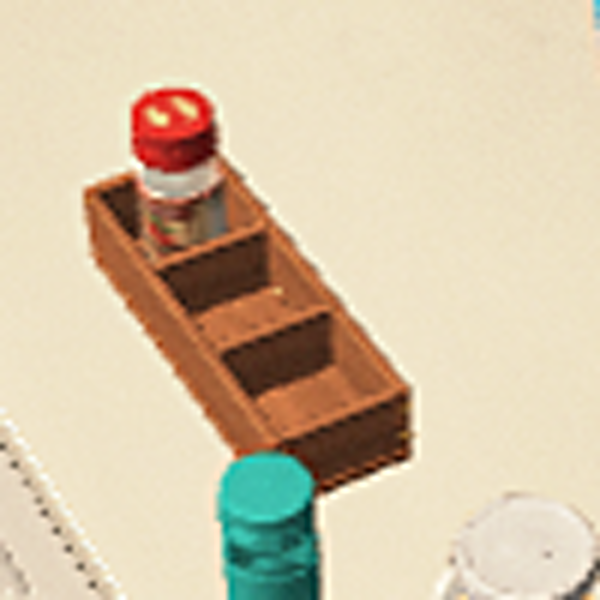

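View pics/side_z.png

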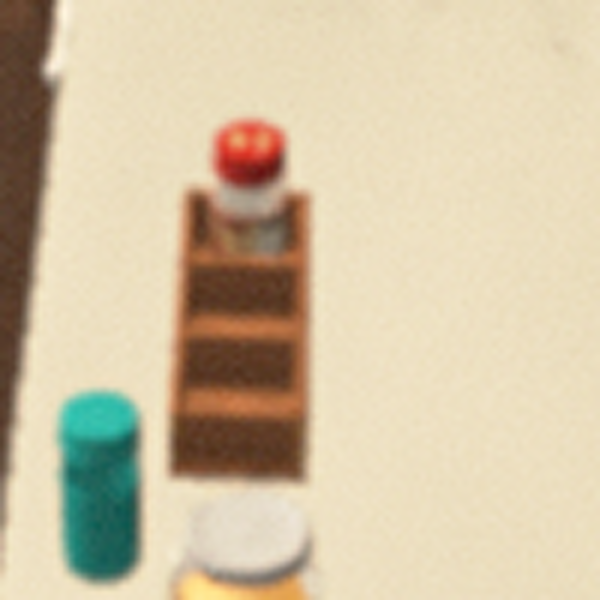

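```bash
cat > fit.py <<'E'
from h import *
import pickle; ps=pickle.load(open("ps.pkl","rb"))
def px(off,zx,zy): return np.array([(zx+.5)/6-.5+off[0],(zy+.5)/6-.5+off[1]])
S=(235,85);D=(280,100)
# local rack pts (x,y,z)
hx,hy=.0405,.1135
obs=[("scene",(-hx,hy,.055),px(S,86,191)),("scene",(hx,-hy,.055),px(S,411,390)),("scene",(hx,-hy,0),px(S,411,458)),
("scene",(-.0325,.0405-.008+.0,.055),px(S,160,268)) if 0 else ("scene",(-.0325,-.1055,.055),px(S,270,437)),
("side",(-hx,hy,.055),px(D,184,190)),("side",(hx,hy,.055),px(D,312,192)),("side",(hx,-hy,.055),px(D,305,412)),("side",(-hx,-hy,.055),px(D,171,408)),
("side",(hx,-hy,0),px(D,304,478)),("side",(-hx,-hy,0),px(D,171,474))]
def W(v,l):
    c,s=np.cos(v[2]),np.sin(v[2]); return np.array([v[0]+c*l[0]-s*l[1],v[1]+s*l[0]+c*l[1],l[2]])
f=lambda v:np.concatenate([proj(ps[n],W(v,l))[0]-o for n,l,o in obs])
r=least_squares(f,[.465,.22,0],loss="soft_l1"); v=r.x
print("rack",np.round(v[:2],4),np.degrees(v[2]));print(np.round(f(v).reshape(-1,2),1).tolist())
for y in (.073,0,-.073): print(np.round(W(v,(0,y,.012)),4))
# red caps
for n,p in ps.items():
    h=cv2.cvtColor(p["frame"],cv2.COLOR_RGB2HSV)
    m=(((h[...,0]<6)|(h[...,0]>174))&(h[...,1]>170)&(h[...,2]>70)).astype(np.uint8)
    m=cv2.morphologyEx(m,cv2.MORPH_CLOSE,np.ones((3,3)))
    k,l,s,c=cv2.connectedComponentsWithStats(m)
    for i in range(1,k):
        if s[i,4]<30: continue
        b=np.r_[s[i,0],s[i,1],s[i,0]+s[i,2]-1,s[i,1]+s[i,3]-1]
        z=.012 if b[1]<140 else 0
        g=lambda q:bb(p,cyl(q[0],q[1],z,[(.0225,.085,.106)]))-b
        q=least_squares(g,ray(p,*c[i],.1)[:2]).x
        print(n,b,np.round(q,4),np.round(g(q),1))
# others
for name,bx,parts in [("tealL",dict(scene=(271,158,292,198)),JAR),("big",dict(scene=(306,168,337,210),side=(309,180,335,221)),BIG),("garlic",dict(scene=(362,244,387,266),side=(312,255,334,276)),[(.03,.0,.058)])]:
    for n,b in bx.items():
        p=ps[n];g=lambda q:bb(p,cyl(q[0],q[1],0,parts))-b
        q=least_squares(g,[.45,0]).x; print(name,n,np.round(q,4),np.round(g(q),1))
for p,b in ((ps["scene"],(340,257,362,295)),(ps["scene"],(357,191,378,229))):
        g=lambda q:bb(p,cyl(q[0],q[1],0,JAR))-b
        q=least_squares(g,[.45,0]).x; print("teal2/blue",np.round(q,4),np.round(g(q),1))
E
python3 fit.py
```

```text
rack [0.473  0.2604] -0.766672567004391
[[-1.3, -1.0], [-0.2, -0.4], [0.0, 0.8], [0.6, -1.3], [0.1, -1.1], [0.2, -0.7], [0.7, 0.4], [-0.8, 0.3], [0.3, 1.7], [-0.8, 1.6]]
[0.474  0.3334 0.012 ]
[0.473  0.2604 0.012 ]
[0.472  0.1874 0.012 ]
scene [318  42 332  57] [0.8175 0.511 ] [ 0.8  1.7 -0.8 -1.6]
scene [257 100 270 113] [0.4746 0.3276] [-1.  -0.8  1.   0.7]
scene [320 208 336 226] [ 0.4265 -0.1275] [-1.2 -0.9  1.2  0.8]
scene [499 268 528 294] [ 0.6876 -0.4842] [ 1.9  1.6 -1.9 -1.4]
scene [374 283 394 305] [ 0.4218 -0.3606] [-1.2 -1.   1.2  0.9]
scene [610 307 639 330] [ 0.8202 -0.6613] [-0.8 -1.1  0.8  1. ]
scene [636 336 639 349] [ 0.7964 -0.7027] [-14.9  -7.3  14.4   6.1]
side [317 121 326 129] [0.4754 0.3323] [-1.8 -2.   1.8  1.8]
side [296 211 308 223] [ 0.4265 -0.1276] [-1.9 -2.2  1.9  2. ]
side [288 275 303 291] [ 0.4213 -0.3599] [-1.6 -2.   1.6  1.8]
side [412 329 437 354] [ 0.7192 -0.5111] [ 1.5  1.  -1.5 -0.9]
tealL scene [0.4027 0.0755] [ 1.7  2.  -1.8 -1.9]
big scene [ 0.4764 -0.0158] [ 2.2 -1.5 -2.2  1.5]
big side [ 0.4824 -0.0142] [ 1.3 -0.  -1.3  0.1]
garlic scene [ 0.4914 -0.247 ] [-1.  -5.4  1.   5.1]
garlic side [ 0.4895 -0.2494] [-0.  -4.7  0.   4.4]
teal2/blue [ 0.3969 -0.2747] [-0.2  0.2  0.2 -0.2]
teal2/blue [ 0.5438 -0.1388] [-0.   0.6  0.  -0.6]
```

```bash
cat > go.py <<'E'
import sys
from h import *
from scipy.spatial.transform import Rotation as R
# args: x y zTCP jaw_az_deg
def plan(x,y,z,az):
    o=robot.get_obs(); M=R.from_rotvec(o["tool_rot"]).as_matrix()
    d=M.T@(np.array([x,y,z])-o["tool_pos"])*1000
    a=np.degrees(np.arctan2(M[1,2],M[0,2]))
    tw=(az-a+90)%180-90; tw*=-1  # tool y down: +twist turns azimuth negative
    print("t",round(o["time_s"],2),"pos",np.round(o["tool_pos"],4),"q",np.round(o["joints"],2),"open",round(o["opening"],4),"F",np.round(o["ft_force"],1),"y-axis",np.round(M[:,1],3),"jaw az",round(a,1))
    print("shift mm",np.round(d,1),"twist",round(tw,1))
if __name__=="__main__": plan(*map(float,sys.argv[1:]))
E
python3 go.py .4265 -.1275 .28 0
```

```text
t 0.65 pos [0.2265 0.5285 0.2923] q [ 1.15  0.32  1.56 -0.    1.26 -0.02] open 0.0914 F [-0.3  0.2 -0.5] y-axis [ 0.  0. -1.] jaw az 66.8
shift mm [ 442.2   12.2 -524.3] twist 66.8
```

```bash
python3 -m pendant '60 30 2 -35 7;60 65 4 -77 14;60 100 6 -119 21;60 135 8 -161 28;60 170 9 -203 35;60 205 10 -245 42;60 240 11 -287 49;60 275 12 -329 56;60 310 12 -371 62;60 345 12 -410 66.8' 12; python3 go.py .4265 -.1275 .28 0
```

```text
time_s: 1.9
tool_pos: [0.3823, 0.014, 0.2806]
tool_rot: [-1.207, 1.211, -1.212]
ft_force: [0.9, 1.0, 0.2]
opening: 0.07
t 1.9 pos [0.3823 0.014  0.2806] q [0.01 0.02 1.97 0.   1.15 0.01] open 0.07 F [0.9 1.  0.2] y-axis [ 0.001  0.    -1.   ] jaw az -0.2
shift mm [141.4   0.7  44.6] twist -0.2
```

```bash
python3 -m pendant '60 45 0 14 0;60 95 0 30 0;60 130 0 41 0;60 141 1 44.5 0;60 141 1 44.5 0;60 141 1 44.5 0'; python3 go.py .4265 -.1275 .15 0; python3 - <<'E'
from h import *
p=eyes.read_camera("wrist"); im=p["frame"][:,:,::-1].copy()
for x,y in ((.4265,-.1275),(.4215,-.36)):
    for q in proj(p,cyl(x,y,0,[(.0225,.085,.106)])): cv2.circle(im,tuple(int(round(a)) for a in q),1,(0,255,0),-1)
cv2.imwrite("pics/w1.png",im)
E
```

```text
time_s: 2.65
tool_pos: [0.4262, -0.1241, 0.2792]
tool_rot: [-1.21, 1.209, -1.208]
ft_force: [-0.1, 0.4, 0.4]
opening: 0.0701
t 2.65 pos [ 0.4262 -0.1241  0.2792] q [-0.31  0.12  1.86  0.    1.16 -0.31] open 0.0701 F [-0.1  0.4  0.4] y-axis [-0.     0.001 -1.   ] jaw az 0.1
shift mm [  3.5 129.2   0.4] twist 0.1
```

View pics/w1.png

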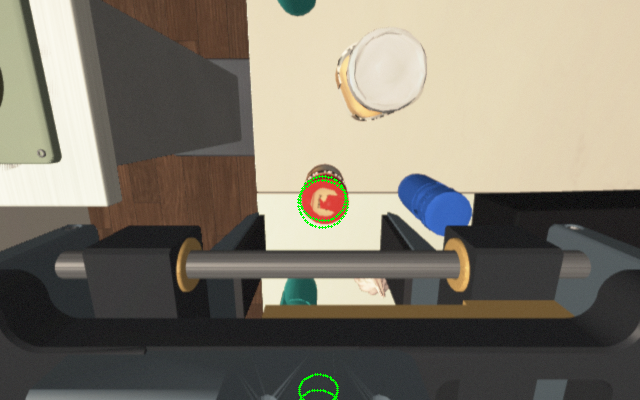

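The cap sits at about (324,201), inside the predicted ring, so the estimate holds. Descending now.

```bash
python3 -m pendant '60 3 25 0 0;60 3 60 0 0;60 3 90 0 0;60 3 115 0 0;60 3 127 0 0;60 3 129 0 0;60 3 129 0 0;255 3 129 0 0;255 3 129 0 0;255 3 129 0 0' 15; python3 -m pendant '255 0 0 0 0;255 0 0 0 0;255 0 -10 0 0;255 0 -30 0 0;255 0 -60 0 0;255 0 -95 0 0;255 0 -125 0 0;255 0 -140 0 0;255 0 -140 0 0' 15;  python3 go.py .473 .2604 .29 -0.8
```

```text
time_s: 3.95
tool_pos: [0.4268, -0.1283, 0.1505]
tool_rot: [-1.209, 1.208, -1.21]
ft_force: [0.4, -0.1, 1.6]
opening: 0.0438
time_s: 5.08
tool_pos: [0.4268, -0.1283, 0.2914]
tool_rot: [-1.208, 1.207, -1.211]
ft_force: [-0.2, 0.5, -2.4]
opening: 0.0442
t 5.08 pos [ 0.4268 -0.1283  0.2914] q [-0.32  0.11  1.84  0.    1.18 -0.32] open 0.0442 F [-0.2  0.5 -2.4] y-axis [ 0.002 -0.001 -1.   ] jaw az 0.0
shift mm [-388.7    1.2   46.2] twist 0.8
```

```bash
python3 -m pendant '255 -15 0 2 0;255 -50 0 6 0;255 -100 0 12 0;255 -155 0 18 0;255 -210 0 25 0;255 -265 0 31 0;255 -320 0 38 0;255 -360 1 43 0.8;255 -382 1 46 0.8;255 -389 1 46 0.8' 15; python3 -m pendant '255 0 0 0 0;255 0 0 0 0';  python3 go.py .473 .2604 .165 -0.8
python3 - <<'E'
from h import *
import pickle
for n in ("wrist","scene","side"):
    p=eyes.read_camera(n); im=p["frame"][:,:,::-1].copy(); pickle.dump(p,open(f"p_{n}.pkl","wb"))
    if n=="wrist": cv2.imwrite("pics/w2.png",im)
    else:
        y0,x0=(0,200) if n=="scene" else (0,240)
        cv2.imwrite(f"pics/{n}2.png",cv2.resize(im[y0:y0+190,x0:x0+200],(800,600) if 0 else (600,570),interpolation=cv2.INTER_CUBIC))
E
```

```text
time_s: 6.32
tool_pos: [0.4721, 0.2616, 0.2884]
tool_rot: [-1.205, 1.219, -1.218]
ft_force: [-0.2, -0.3, -1.9]
opening: 0.044
time_s: 6.58
tool_pos: [0.4725, 0.2596, 0.2893]
tool_rot: [-1.203, 1.22, -1.221]
ft_force: [-0.0, -0.2, -2.0]
opening: 0.0441
t 6.58 pos [0.4725 0.2596 0.2893] q [ 0.48  0.27  1.65 -0.    1.23  0.5 ] open 0.0441 F [-0.  -0.2 -2. ] y-axis [-0. -0. -1.] jaw az -0.9
shift mm [ -0.9 124.3   0.5] twist -0.1
```

View pics/w2.png

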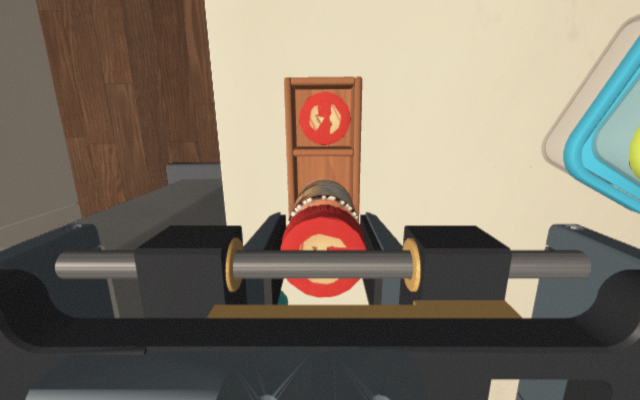

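View pics/scene2.png

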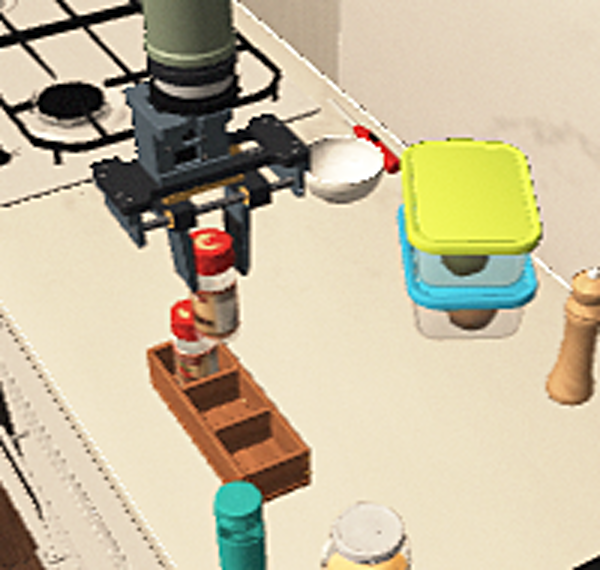

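```bash
python3 - <<'E'
from h import *
import pickle
p=pickle.load(open("p_wrist.pkl","rb")); v=(.473,.2604,np.radians(-.77))
def W(l):
    c,s=np.cos(v[2]),np.sin(v[2]); return np.array([v[0]+c*l[0]-s*l[1],v[1]+s*l[0]+c*l[1],l[2]])
im=p["frame"][:,:,::-1].copy()
big=cv2.resize(im[50:260,240:420],(720,840)[:2],interpolation=cv2.INTER_CUBIC)
big=cv2.resize(im[60:210,270:380],(440,600),interpolation=cv2.INTER_CUBIC)
def L(a,b,col):
    A,B=[tuple(int(t) for t in (proj(p,W(q))[0]-[270,60]+.5)*4) for q in(a,b)]; cv2.line(big,A,B,col,1)
z=.055
for y in (.1135,.1055,.0405,.0325): L((-.0405,y,z),(.0405,y,z),(0,255,0))
for x in (-.0405,-.0325,.0325,.0405): L((x,.1135,z),(x,-.1,z),(255,0,0))
cv2.imwrite("pics/w2z.png",big)
E
```

```text
(no output)
```

View pics/w2z.png

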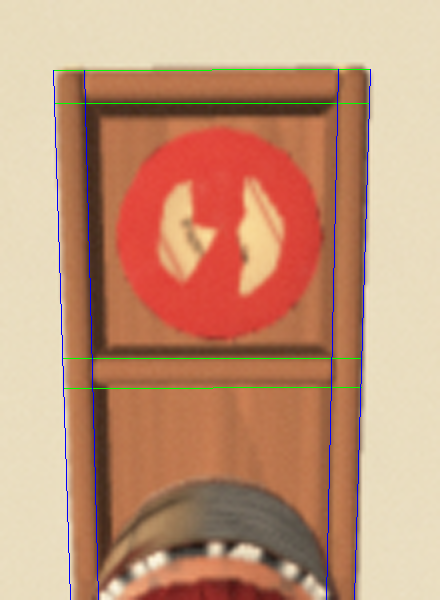

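View pics/side2.png

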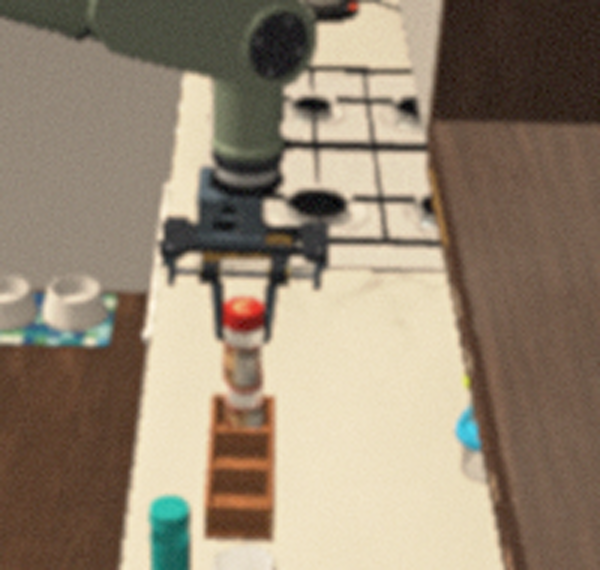

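```bash
python3 -m pendant '255 -1 15 0 0;255 -1 40 0 0;255 -1 65 0 0;255 -1 85 0 0;255 -1 100 0 0;255 -1 112 0 0;255 -1 120 0 0;255 -1 124 0 0;255 -1 125 0 0;255 -1 125 0 0' 15;  python3 go.py .473 .2604 .163 -0.8
```

```text
time_s: 7.98
tool_pos: [0.4728, 0.2619, 0.1646]
tool_rot: [-1.202, 1.219, -1.219]
ft_force: [-0.0, 0.6, -1.1]
opening: 0.0443
t 7.97 pos [0.4728 0.2619 0.1646] q [0.48 0.38 1.83 0.   0.93 0.5 ] open 0.0443 F [-0.   0.6 -1.1] y-axis [ 0.001  0.    -1.   ] jaw az -0.8
shift mm [1.5 1.6 0.2] twist 0.0
```

```bash
python3 -m pendant '255 0 1.5 0 0;255 0 1.5 0 0;130 0 1.5 0 0;60 0 1.5 0 0;60 0 1.5 0 0;60 0 -10 0 0;60 0 -35 0 0;60 0 -70 0 0;60 0 -100 0 0;60 0 -115 0 0' 15;  python3 go.py .4215 -.36 .28 0
python3 - <<'E'
from h import *
import pickle
for n in ("wrist",):
    p=eyes.read_camera(n); im=p["frame"][:,:,::-1].copy(); cv2.imwrite("pics/w3.png",im)
E
```

```text
time_s: 9.22
tool_pos: [0.473, 0.2621, 0.2817]
tool_rot: [-1.199, 1.218, -1.22]
ft_force: [0.4, 0.7, -0.1]
opening: 0.0699
t 9.22 pos [0.473  0.2621 0.2817] q [0.48 0.27 1.66 0.   1.2  0.5 ] open 0.0699 F [ 0.4  0.7 -0.1] y-axis [ 0.003  0.002 -1.   ] jaw az -0.8
shift mm [ 6.227e+02  4.000e-01 -4.290e+01] twist -0.8
```

View pics/w3.png

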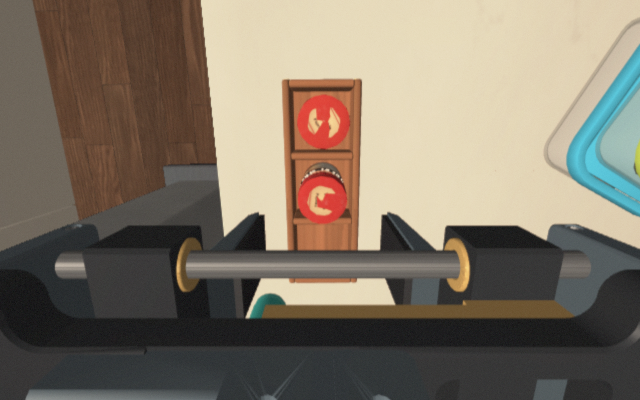

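Jar 1 stands upright in the middle pocket, with its cap at (323,198). Going to jar 2.

```bash
python3 -m pendant '60 25 0 -2 0;60 70 0 -5 0;60 125 0 -9 0;60 180 0 -12 0;60 235 0 -16 0;60 290 0 -20 0;60 345 0 -24 0;60 400 0 -28 0;60 455 0 -31 0;60 510 0 -35 0'; python3 -m pendant '60 50 0 -4 0;60 90 0 -6 0;60 108 0 -8 0;60 112 0 -8 0;60 112 0 -8 0;60 112 0 -8 0';  python3 go.py .4215 -.36 .15 0
python3 - <<'E'
from h import *
p=eyes.read_camera("wrist"); im=p["frame"][:,:,::-1].copy()
for x,y in ((.4215,-.36),):
    for q in proj(p,cyl(x,y,0,[(.0225,.085,.106)])): cv2.circle(im,tuple(int(round(a)) for a in q),1,(0,255,0),-1)
cv2.imwrite("pics/w4.png",im)
E
```

```text
time_s: 10.52
tool_pos: [0.4298, -0.2493, 0.2785]
tool_rot: [-1.203, 1.221, -1.218]
ft_force: [0.7, 0.6, 0.5]
opening: 0.07
time_s: 11.28
tool_pos: [0.4212, -0.3583, 0.2793]
tool_rot: [-1.203, 1.219, -1.218]
ft_force: [0.3, 0.2, -1.1]
opening: 0.0699
t 11.28 pos [ 0.4212 -0.3583  0.2793] q [-0.73  0.29  1.64  0.    1.21 -0.71] open 0.0699 F [ 0.3  0.2 -1.1] y-axis [ 0.     0.001 -1.   ] jaw az -0.7
shift mm [  1.8 129.3   0.3] twist -0.7
```

View pics/w4.png

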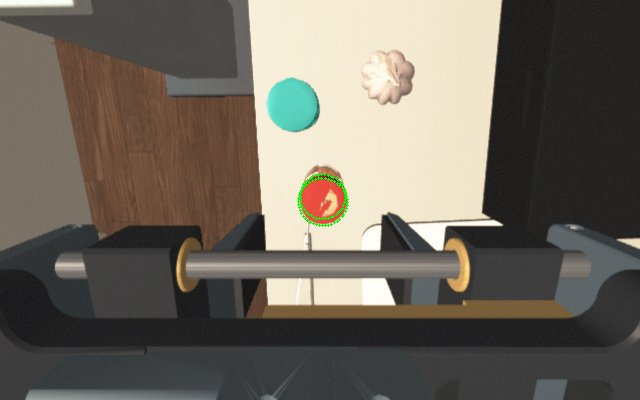

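```bash
python3 -m pendant '60 1 25 0 0;60 1 60 0 0;60 1 90 0 0;60 1 115 0 0;60 1 127 0 0;60 1 129 0 0;60 1 129 0 0;255 1 129 0 0;255 1 129 0 0;255 1 129 0 0' 15; python3 -m pendant '255 0 0 0 0;255 0 0 0 0;255 0 -10 0 0;255 0 -30 0 0;255 0 -60 0 0;255 0 -95 0 0;255 0 -125 0 0;255 0 -140 0 0;255 0 -140 0 0' 15;  python3 go.py .472 .1875 .29 -0.8
```

```text
time_s: 12.58
tool_pos: [0.4211, -0.3606, 0.1506]
tool_rot: [-1.202, 1.219, -1.22]
ft_force: [0.2, 0.2, 1.2]
opening: 0.0439
time_s: 13.7
tool_pos: [0.4211, -0.3606, 0.2908]
tool_rot: [-1.202, 1.218, -1.221]
ft_force: [0.3, 0.7, -2.0]
opening: 0.0439
t 13.7 pos [ 0.4211 -0.3606  0.2908] q [-0.73  0.29  1.61  0.    1.24 -0.72] open 0.0439 F [ 0.3  0.7 -2. ] y-axis [ 0.001 -0.001 -1.   ] jaw az -0.8
shift mm [-5.488e+02  4.000e-01  4.330e+01] twist 0.0
```

```bash
python3 -m pendant '255 -15 0 2 0;255 -50 0 4 0;255 -100 0 8 0;255 -155 0 12 0;255 -210 0 17 0;255 -265 0 21 0;255 -320 0 25 0;255 -375 1 30 0;255 -430 1 34 0;255 -480 1 38 0' 15; python3 -m pendant '255 -40 0 3 0;255 -60 0 5 0;255 -68 0 5 0;255 -68 0 5 0;255 -68 0 5 0';  python3 go.py .472 .187 .164 -0.8
python3 - <<'E'
from h import *
p=eyes.read_camera("wrist"); im=p["frame"][:,:,::-1].copy(); cv2.imwrite("pics/w5.png",im)
E
```

```text
time_s: 14.95
tool_pos: [0.4642, 0.1213, 0.2879]
tool_rot: [-1.205, 1.221, -1.217]
ft_force: [1.4, -0.6, -2.3]
opening: 0.044
time_s: 15.58
tool_pos: [0.4714, 0.1858, 0.2892]
tool_rot: [-1.203, 1.22, -1.221]
ft_force: [-0.1, 0.1, -1.6]
opening: 0.0442
t 15.57 pos [0.4714 0.1858 0.2892] q [ 0.35  0.21  1.72 -0.    1.21  0.37] open 0.0442 F [-0.1  0.1 -1.6] y-axis [-0.    -0.001 -1.   ] jaw az -0.9
shift mm [ -1.3 125.2   0.6] twist -0.1
```

View pics/w5.png

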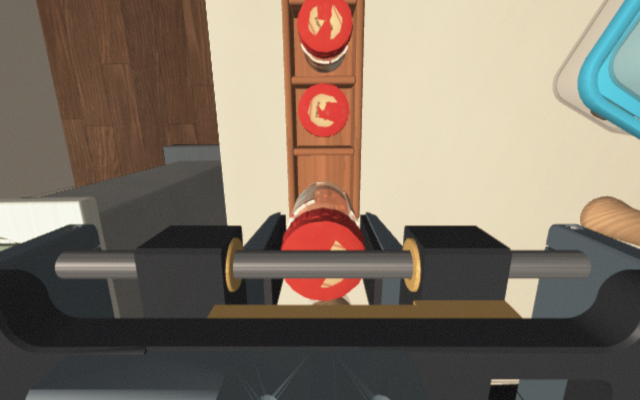

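The jar in hand, cap at (322,258), lines up with the right pocket below it. Lowering.

```bash
python3 -m pendant '255 0 15 0 0;255 0 40 0 0;255 0 65 0 0;255 0 85 0 0;255 0 100 0 0;255 0 112 0 0;255 0 120 0 0;255 0 124 0 0;255 0 125 0 0;255 0 125 0 0' 15;  python3 go.py .472 .187 .163 -0.8
```

```text
time_s: 16.88
tool_pos: [0.4718, 0.1869, 0.1646]
tool_rot: [-1.202, 1.219, -1.219]
ft_force: [0.6, -0.3, -1.4]
opening: 0.0443
t 16.88 pos [0.4718 0.1869 0.1646] q [0.35 0.34 1.9  0.   0.9  0.37] open 0.0443 F [ 0.6 -0.3 -1.4] y-axis [ 0.001  0.    -1.   ] jaw az -0.8
shift mm [-0.1  1.6  0.2] twist 0.0
```

```bash
python3 -m pendant '255 0 1.5 0 0;255 0 1.5 0 0;130 0 1.5 0 0;60 0 1.5 0 0;60 0 1.5 0 0;60 0 -10 0 0;60 0 -35 0 0;60 0 -70 0 0;60 0 -105 0 0;60 0 -130 0 0' 15; python3 -m pendant '60 0 -5 0 0;60 0 -5 0 0;60 0 -5 0 0'
python3 - <<'E'
from h import *
for n in ("wrist","scene"):
    p=eyes.read_camera(n); im=p["frame"][:,:,::-1].copy()
    cv2.imwrite(f"pics/{n}6.png",im)
E
```

```text
time_s: 18.12
tool_pos: [0.4718, 0.1869, 0.2969]
tool_rot: [-1.2, 1.218, -1.22]
ft_force: [-0.2, 0.3, 0.1]
opening: 0.0694
time_s: 18.5
tool_pos: [0.4711, 0.1866, 0.2981]
tool_rot: [-1.205, 1.221, -1.219]
ft_force: [-0.0, -0.1, 0.8]
opening: 0.0699
```

View pics/wrist6.png

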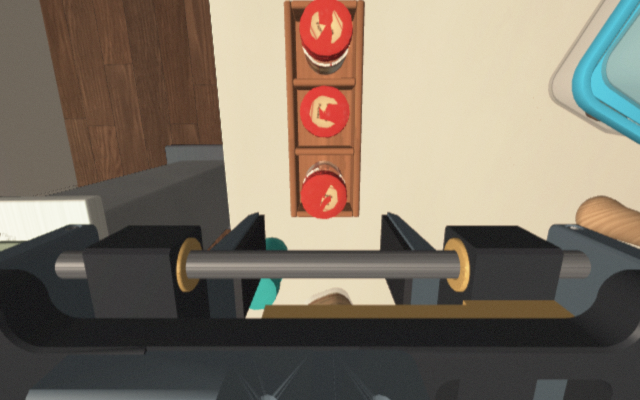

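View pics/scene6.png

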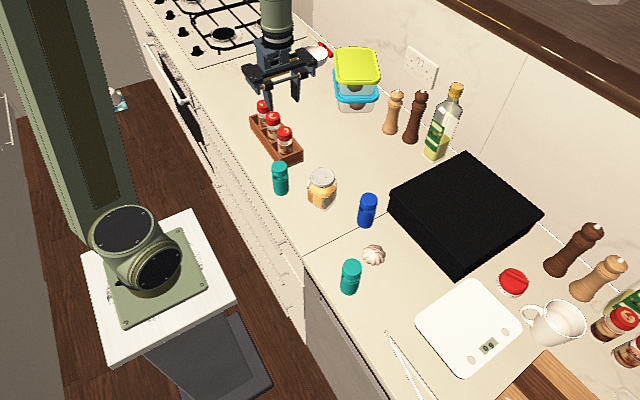

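All three jars stand upright in the rack, with caps at (262,107), (273,120) and (286,133) in the scene picture. Everything else is where it was, and the gripper is clear.

```bash
python3 -c "
from cell import workorder; print(workorder.finish_job())"
```

```text
the job is handed in; nothing more can be done
None
```

Both loose red-capped jars are now upright in the rack, each in its own pocket, and the job was handed in at about 18.6 s of the 53 s allowed. The jar nearer the rack went into the middle pocket and the farther one into the right-hand pocket. I gripped each by its cap and lowered it to within about 1–3 mm of the pocket floor before letting go.

- **Jars:** the last wrist and scene pictures show all three rack jars upright and centred in their pockets.
- **Other things:** the big jar, garlic, the teal and blue look-alikes and everything farther back looked unmoved in those pictures.
- **Robot:** the gripper is open and well above the rack, touching nothing. The wrist force readings I took stayed under about 3 N.

No check failed. The two camera views and the wrist view agreed on positions to within a few millimetres. The hand-in gave no verdict.

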